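# Put the charged battery pack back into the bench scale

### The job

The bench scale's weighing pan is off and its battery bay is open: put the charged battery pack lying on the bench back into the bay. Hook the pack's tongue end under the steel lip, against the sprung contacts, while its other end is still up; then keep it pushed on against the spring and swing that end down past the catch until the pack snaps in and lies fully home, flush with the scale's deck. Do not force it, and leave the dough scraper and the flour dredger where they are.

Things in the scene. Friction and masses are not known exactly. Their poses are not given: they have to be found in the camera images.
- pack: Black plastic battery pack, 126 (its x) x 58 (y) x 34 mm, about 0.27 to 0.53 kg, lying right way up. Origin: centre of the underside. -x end: tongue with brass contacts, x -63 to -45 mm, 40 mm wide, 8 mm thick, level with the underside; it points roughly to the robot (within 0.8 rad). Main block: x -45 to +53 mm, 34 mm high. +x end: tail step, x +53 to +63 mm, full width, 14 mm high.
- tongue (a point): Tip of the pack's tongue: middle of its lower edge, at x = -63 mm, z = 0 in the pack's frame; axes as the pack.
- tail (a point): Tail end of the pack: middle of its lower edge, at x = +63 mm, z = 0 in the pack's frame; axes as the pack.
- scale: White bench scale, fixed, 270 (its x) x 260 (y) mm, deck 70 mm above the bench; origin under its centre, x from the display to the rear. Console along the -x edge, 94 mm high, its rear wall at x -70 mm. In the deck, along x and centred on y +86 mm, the open battery bay. A pan carrier with rubber pads stands 13 mm above the deck at x -20 to +84, y -22 to +22 mm.
- bay (a point): Point on the bay's floor, 36 mm above the bench, at (-1, +86, 36) mm in the scale, axes as the scale: the pack's origin lies here, axes alike, when home. The bay is 63 mm wide and 34 mm deep, its long edges bevelled 5 mm at 45 degrees. Lip and sprung contacts are at its -x end, the catch at its +x end.
- lip (a point): Middle of the lower edge of the 3 mm steel lip that spans the bay's -x end, 57 mm from the bay point, 13 mm above the bay's floor; axes as the scale. Under it a sprung contact block, face 4 mm behind the lip's edge at rest, gives 8 mm towards -x: 2 N at first plus 0.6 N per mm; it stays pressed in about 2 mm when the pack is home.
- catch (a point): Middle of the lower edge of the fixed catch ridge at the bay's +x end: 3 mm proud of the end wall (wall 63 mm from the bay point), 16 to 19 mm above the floor. Above it a bevel leans back 8 mm up to the deck. The pack must go 5 mm into the spring to pass, then springs back under the ridge. Pressed straight down it may jam on the bevel; eased towards the lip meanwhile, it passes at about 10 N.
- scraper: Bystander: dough scraper lying flat, steel blade 90 x 150 mm, 3 mm thick, wooden handle 150 x 26 x 18 mm along its -x edge; origin on the underside, near the middle. It lies on the other side of the scale from the pack.
- dredger: Bystander: flour dredger, aluminium can 72 mm across, 109 mm high, upright; origin: centre of its underside.
Things that resemble listed ones, but are neither listed nor needed, are in the scene too. There is more than one size of the pack; the job needs the smaller.

How it is judged:
By the outcome, as a careful person would: the job done as asked, in the order asked, and still so for the second after the job is handed in, with the robot touching nothing.
It also fails if it takes over 64 s, if anything falls off the work surface, if the arm or the gripper's body presses on something with over 40 N, if the wrist force passes 120 N, or if a joint passes its speed limit or range.

### The arm

A 7-joint arm with a two-finger parallel gripper is mounted at the origin on the work surface. World frame = base frame: x ahead of the robot, y to its left, z up, the work surface at z = 0. Lengths are in m, angles in rad, forces in N, time in s.
With the tool pointing down it reaches from about 0.4 to 0.925 m from the base axis. Payload 4.1 kg.
Tool frame: the origin (TCP) lies midway between the tips of the shut fingers; the grasp point (between the pads) lies hold_point_z behind it (hold_point_z is the distance from the TCP to the grasp point, in m); z points along the fingers, y is the line along which they close (so a half turn about z gives the same grasp; the last joint's range is limited). The gripper opens to 85 mm and grips with 20 to 120 N. Pads are 22 mm wide; open, the fingers measure 114 mm over their backs; the gripper's body (76 mm by 85 mm) begins 54 mm behind the grasp point. The pads swing forward as they close: fully open they stand 13 mm farther back than shut.
Start: joints at [1.203, 0.398, 0.045, 1.537, -0.019, 1.207, -0.051], TCP at [0.173, -0.627, 0.231] pointing down, gripper open.
Joint ranges: [-2.82, 2.82], [-0.49, 2.23], [-1.37, 1.46], [0, 2.46], [-1.36, 4.5], [0.23, 2], [-2.94, 2.94]. Speed limits (rad/s): [2.57, 2.57, 3.14, 3.14, 3.14, 3.14, 3.14].

### API

Orientations are given as a 3x3 rotation matrix whose columns are the frame's x, y, z axes.
In Python, from rig import read_state, read_camera, job_done, hold_point_z gives the robot as it stands.
- The arm moves only by the tool play_rows, never from a script. Its argument "increments" is a list of rows, each a list of 7 numbers: the shift along the tool's x, y, z in cm, then the turn, a rotation vector about the tool's x, y, z in rad, then the finger opening in cm, from 0 to 8.54. A call has 1 to 10 rows; each row is the pose to reach, as a shift and turn from the pose commanded when the call began, along the tool's axes at that moment; what a row does not reach only later rows make up. A row lasts 1/12 s, in which the tool goes at most 41.7 mm and 7.16 degrees, less where a joint would pass 70% of its speed; a pose out of reach is approached as far as the arm can. A call with a gripper value outside its range is refused whole. The fingers move at their own pace and stop on an object; "force" is the grip in N (left out, the last holds). Time passes only in rows, so rows that repeat a pose let the fingers close. It gives the time, the measured TCP pose, the force, the opening and the grip force at its end, in the units of the state.
- read_state(): the state, without advancing time (a new reading comes with each control period).
- read_camera(name): name is "scene" or "top"; returns a dict with "frame" (420x560x3 uint8, red, green, blue), "fx", "fy", "cx", "cy" (pixels), "k1" (the pictures are not rectified: a ray, as slopes to the right and down, at radius r is drawn at 1 + k1 r^2 times it, then the intrinsics apply), "R" (3x3) and "t" (3): a world point X has camera coordinates R X + t. Camera axes: x right, y down, z forward; pixel columns grow to the right and rows downward; lengths in m; the calibration is good to about 2 mm. A picture is of the moment at which its call begins. There is no depth.
- job_done(): hands the job in; it is judged then, once.
The state is a dict: "time_s": time; "joints": joint angles; "qd": joint speeds; "tau": joint torques, N m; "tcp_pos": TCP position; "eef_rot": TCP orientation; "ft_force": force on the tool from outside, world axes, zero at the start; "moment": the same for the moment, N m; "gripper_width": finger opening in m; "grip_force": force on a finger pad.
Only numpy, scipy, OpenCV 4.12 (cv2) and the standard library are available. Lean on these libraries where they do the work, as an engineer would, in place of code of your own. Each camera call takes 0.05 s, during which the arm holds its last target. There are 200 camera calls.

## Working session

There is one attempt and no reset: what is moved stays moved. The work goes in short steps, Python scripts to look and compute and a tool call to move; the robot and the scene stay as the last step left them, time stands still between calls to the robot, and variables do not carry over. Pictures are saved under pics/ and viewed, at most 12 in all, crops included, and the job is handed in when it is done.

Besides the shell and the picture viewer there is one more tool, called after "Call:" as name([rows], argument=value, ...), one row to a line, values as JSON. play_rows: Moves the arm, as the interface text tells. Its arguments: {"type":"object","properties":{"increments":{"type":"array","items":{"type":"array","items":{"type":"number"}}},"force":{"type":"number"}},"required":["increments"]}

```bash
mkdir -p pics; ls; python3 - <<'E'
from rig import *
import cv2,numpy as np
s=read_state();print(s['tcp_pos'],np.round(s['eef_rot'],3),hold_point_z,s['ft_force'])
for n in("scene","top"):
    c=read_camera(n);cv2.imwrite(f"pics/{n}0.png",cv2.cvtColor(c['frame'],cv2.COLOR_RGB2BGR))
    print(n,c['fx'],c['fy'],c['cx'],c['cy'],c['k1'],np.round(c['R'],3),c['t'],-c['R'].T@c['t'])
E
```

```text
pics
[ 0.17246654 -0.62603539  0.23025697] [[ 0.964  0.266 -0.001]
 [ 0.266 -0.964  0.002]
 [-0.    -0.002 -1.   ]] 0.0187 [ 0.05915926  0.09621202 -0.01851982]
scene 409.9840337078307 409.9840337078307 282.2264624789531 213.34938688195194 -0.10522327882131474 [[-0.407  0.913  0.017]
 [ 0.641  0.299 -0.707]
 [-0.651 -0.277 -0.707]] [ 0.19636372 -0.26651688  1.37457391] [1.14592444 0.28047996 0.77925064]
top 493.63160374505463 493.63160374505463 286.48240241390215 209.63554427726692 -0.09925205129779903 [[-0.092 -0.996  0.002]
 [-0.974  0.09  -0.206]
 [ 0.205 -0.021 -0.979]] [0.03354746 0.53183136 1.24694719] [0.26573519 0.01135109 1.32970045]
```

View pics/scene0.png

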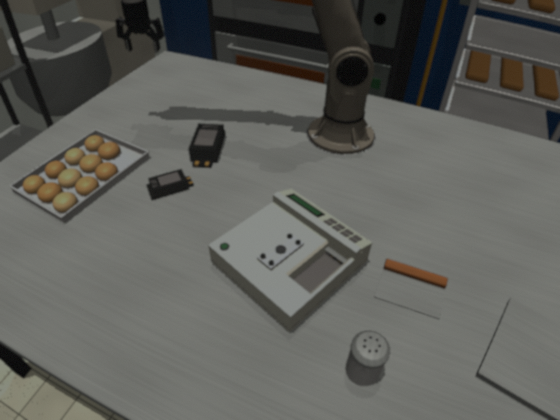

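View pics/top0.png

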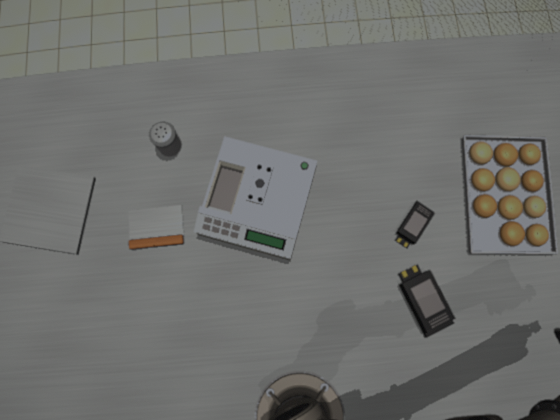

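The scene shows the small pack near scene (168,183) and top (415,224), with its tongue at top (402,240). The bigger pack is at top (427,302). The scale is at top (255,197) with its bay at (226,188), and the scraper and dredger are left of it. I'll zoom in on the pack and scale.

```bash
cat > h.py <<'E'
from rig import *
import cv2,numpy as np
def grab(n): return read_camera(n)
def bgr(c): return cv2.cvtColor(c['frame'],cv2.COLOR_RGB2BGR)
def ray(c,uv):
    K=np.array([[c['fx'],0,c['cx']],[0,c['fy'],c['cy']],[0,0,1]])
    p=cv2.undistortPoints(np.array(uv,float).reshape(-1,1,2),K,np.array([c['k1'],0,0,0.]))[:,0]
    R=np.array(c['R']);d=np.c_[p,np.ones(len(p))]@R
    return -R.T@np.array(c['t']),d
def plane(c,uv,z):
    o,d=ray(c,uv);return o+d*((z-o[2])/d[:,2])[:,None]
def proj(c,X):
    K=np.array([[c['fx'],0,c['cx']],[0,c['fy'],c['cy']],[0,0,1]])
    return cv2.projectPoints(np.array(X,float).reshape(-1,1,3),cv2.Rodrigues(np.array(c['R']))[0],np.array(c['t'],float),K,np.array([c['k1'],0,0,0.]))[0][:,0]
E
python3 - <<'E'
from h import *
c=grab("top");b=bgr(c)
def crop(x,y,w,h,k): return cv2.resize(np.ascontiguousarray(np.clip(b[y:y+h,x:x+w].astype(float)*1.6,0,255).astype('u1')),None,fx=k,fy=k,interpolation=cv2.INTER_CUBIC)
im=np.zeros((560,800,3),'u1')
im[:528,:520]=crop(190,132,130,132,4)
im[:360,520:]=crop(388,196,56,72,5)
cv2.imwrite("pics/z1.png",im)
# white scale deck mask
g=b.max(2)
E
```

```text
(no output)
```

View pics/z1.png

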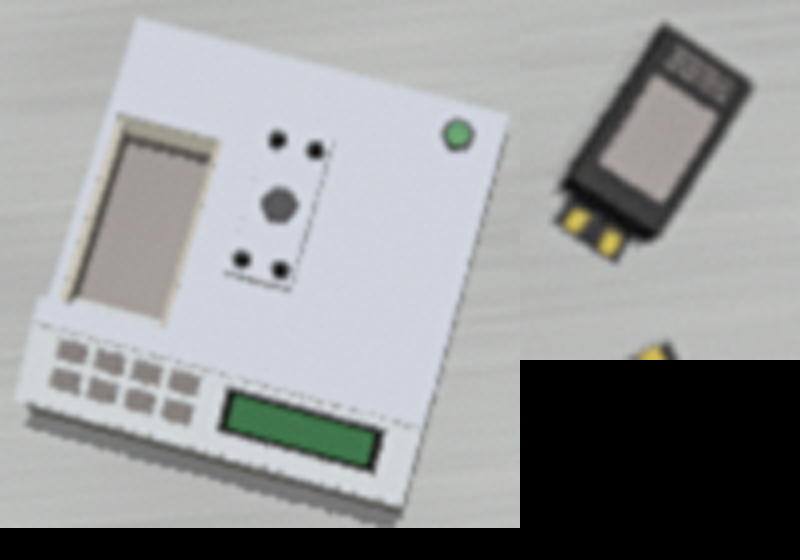

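Crop z1 shows the deck's rear corners at crop (138,18) and (508,115), and the bay rim at (118,115), (218,142), (65,300) and (165,325). The pack's tongue contacts are at crop (578,220) and (608,242), and its tail side is at (665,22)–(752,88). Next I'll compute poses.

```bash
cat >> h.py <<'E'
def refine(c,uv,w=3):
    g=cv2.cvtColor(c['frame'],cv2.COLOR_RGB2GRAY)
    return cv2.cornerSubPix(g,np.array(uv,np.float32).reshape(-1,1,2),(w,w),(-1,-1),(cv2.TERM_CRITERIA_EPS+cv2.TERM_CRITERIA_MAX_ITER,50,.005))[:,0]
def fit2(A,B): # B~R A + t (2D rigid)
    a,b=A.mean(0),B.mean(0);H=(A-a).T@(B-b);th=np.arctan2(H[0,1]-H[1,0],H[0,0]+H[1,1])
    R=np.array([[np.cos(th),-np.sin(th)],[np.sin(th),np.cos(th)]]);return th,b-R@a,B-(A@R.T+b-R@a)
def blobs(m,amin):
    n,l,s,cc=cv2.connectedComponentsWithStats(m.astype('u1'));return [(s[i],cc[i],l==i) for i in range(1,n) if s[i][4]>=amin]
E
python3 - <<'E'
from h import *
T=grab("top");S=grab("scene")
crop=np.array([[138,18],[508,115],[402,508],[15,400]])
uv=crop/4-.375+[190,132]
M=np.array([[135,130,70],[135,-130,70],[-135,-130,94],[-135,130,94]])/1000.
uvr=refine(T,uv);print(np.round(uv,1).tolist(),np.round(uvr,1).tolist())
P=np.vstack([plane(T,uvr[i:i+1],M[i,2]) for i in range(4)])
th,t,res=fit2(M[:,:2],P[:,:2]);print('scale top',th,t,np.round(res*1e3,1).tolist())
def W(p):
    R=np.array([[np.cos(th),-np.sin(th)],[np.sin(th),np.cos(th)]]);p=np.array(p,float)/1000
    return np.c_[p[:,:2]@R.T+t,p[:,2]]
ps=proj(S,W(M*1000));pr=refine(S,ps)
print('scene',np.round(ps,1).tolist(),np.round(pr,1).tolist())
P=np.vstack([plane(S,pr[i:i+1],M[i,2]) for i in range(4)])
th2,t2,res=fit2(M[:,:2],P[:,:2]);print('scale scene',th2,t2,np.round(res*1e3,1).tolist())
print('bay',W([[-1,86,36],[70,122.5,70],[70,49.5,70]]))
# pack
for n,c,box in(("top",T,(385,190,445,258)),("scene",S,(140,160,200,205))):
    x0,y0,x1,y1=box
    f=c['frame'].astype(int);m=np.zeros(f.shape[:2],bool)
    br=(f[...,0]-f[...,2]>45)
    dk=f.max(2)<75
    sub=np.zeros_like(m);sub[y0:y1,x0:x1]=1
    for nm,mm in(("brass",br&sub),("dark",dk&sub)):
        for s,cc,l in blobs(mm,6): 
            k,_=cv2.findContours(l.astype('u1'),0,2)
            print(n,nm,s,np.round(cc,1),[np.round(v,2) for v in cv2.minAreaRect(k[0])])
    im=bgr(c)[y0:y1,x0:x1];cv2.imwrite(f"pics/p_{n}.png",cv2.resize(np.clip(im*1.8,0,255).astype('u1'),None,fx=10,fy=8.5,interpolation=cv2.INTER_CUBIC))
E
```

```text
[[224.1, 136.1], [316.6, 160.4], [290.1, 258.6], [193.4, 231.6]] [[223.89999389648438, 135.6999969482422], [317.20001220703125, 160.60000610351562], [290.5, 258.3999938964844], [193.39999389648438, 231.60000610351562]]
scale top -0.35592261627724875 [0.57305973 0.05954538] [[3.5, 0.0], [0.9, 0.2], [-2.0, 1.9], [-2.4, -2.2]]
scene [[291.0, 315.4], [208.2, 244.3], [290.4, 181.9], [373.3, 235.5]] [[290.20001220703125, 316.3999938964844], [208.60000610351562, 245.5], [290.3999938964844, 181.89999389648438], [373.29998779296875, 235.5]]
scale scene -0.35309796148491196 [0.57445101 0.06010453] [[1.6, -1.7], [1.0, 2.1], [-1.6, -0.1], [-0.9, -0.3]]
bay [[0.60208956 0.14050382 0.036     ]
 [0.68135828 0.14997587 0.07      ]
 [0.65592104 0.08155112 0.07      ]]
top brass [397 238   4   4  10] [398.7 239.7] [array([398.75, 239.75]), array([2.12, 2.83]), np.float64(45.0)]
top brass [404 243   4   4  12] [405.5 244.3] [array([405.5, 244.5]), array([3., 3.]), np.float64(90.0)]
top dark [395 201  39  47 625] [413.4 224. ] [array([413.15, 225.22]), array([22.72, 45.34]), np.float64(32.91)]
scene brass [195 161   4   4  12] [196.5 162.5] [array([196.5, 162.5]), array([2.83, 2.83]), np.float64(45.0)]
scene dark [140 160   7   5  19] [142.  161.2] [array([143., 162.]), array([4., 6.]), np.float64(90.0)]
scene dark [190 160  10   8  42] [195.3 163.1] [array([194.5, 163.5]), array([7., 9.]), np.float64(90.0)]
scene dark [147 169  47  31 739] [167.7 185.3] [array([169.32, 183.2 ]), array([22.23, 44.98]), np.float64(73.61)]
```

View pics/p_scene.png

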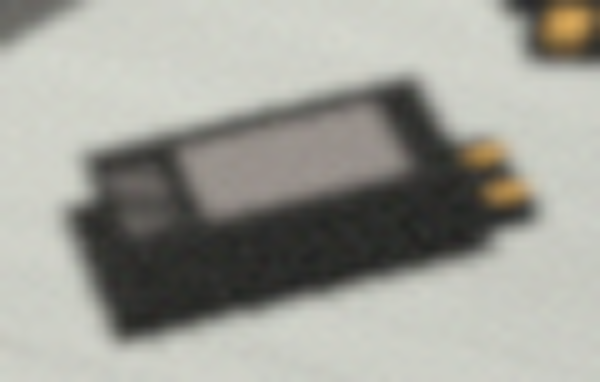

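```bash
python3 - <<'E'
from h import *
T=grab("top");S=grab("scene")
def go(c,uv,M,n,mm=None):
    M=np.array(M)/1000.;uv=np.array(uv)
    P=np.vstack([plane(c,uv[i:i+1],M[i,2]) for i in range(len(M))])
    th,t,r=fit2(M[:,:2],P[:,:2]);print(n,round(th,4),np.round(t,4),np.round(r*1e3,1).tolist());return P[:,:2],M[:,:2]
a=go(T,[[434.2,213.4],[414.8,243.4],[396.2,233.4],[416.9,200.3]],[[53,-29,34],[-45,-29,34],[-45,29,34],[53,29,34]],'top')
b=go(T,[[398.7,239.7],[405.5,244.4]],[[-54,10,8],[-54,-10,8]],'brass')
d=go(S,[[181.4,168.7],[148.9,178.1],[152.1,199.7],[188.9,188.7]],[[-45,-29,34],[53,-29,34],[63,29,0],[-45,29,0]],'scene')
th,t,r=fit2(np.vstack([a[1],d[1]]),np.vstack([a[0],d[0]]));print('all',th,t)
ps=0.036
# tool goal
s=read_state();R=np.array(s['eef_rot']);p=np.array(s['tcp_pos'])
g=t+0.036*np.array([np.cos(th),np.sin(th)])
print('goal',g,'tool yaw',np.arctan2(R[1,0],R[0,0]))
for z in(.12,.0194): print(z,R.T@(np.r_[g,z]-p)*100)
E
```

```text
top -0.6918 [ 0.467  -0.3558] [[0.8, -0.9], [0.3, 1.4], [-5.2, 3.0], [4.1, -3.5]]
brass -0.7129 [ 0.465  -0.3563] [[0.7, 0.8], [-0.7, -0.8]]
scene -0.6894 [ 0.4665 -0.3568] [[2.0, 0.5], [0.5, 2.5], [-1.6, -1.3], [-0.9, -1.6]]
all -0.690814780963324 [ 0.46672979 -0.35630271]
goal [ 0.49447597 -0.37924066] tool yaw 0.2689541849399269
0.12 [ 37.59673821 -15.28608817  11.11475311]
0.0194 [ 37.59696268 -15.2826368   21.17475252]
```

Call:
play_rows([
  [4, -1.5, 1, 0, 0, 0.1, 8.5],
  [8, -3, 2, 0, 0, 0.2, 8.5],
  [12, -5, 3, 0, 0, 0.3, 8.5],
  [16, -6.5, 4, 0, 0, 0.42, 8.5],
  [20, -8, 5, 0, 0, 0.54, 8.5],
  [24, -9.8, 6.5, 0, 0, 0.66, 8.5],
  [28, -11.4, 8, 0, 0, 0.78, 8.5],
  [32, -13, 9.5, 0, 0, 0.9, 8.5],
  [36, -14.6, 10.5, 0, 0, 0.96, 8.5],
  [37.6, -15.3, 11.1, 0, 0, 0.96, 8.5],
])

```text
time_s: 1.18
tcp_pos: [0.4916, -0.3815, 0.1217]
eef_rot: [[0.769, -0.639, 0.0], [-0.639, -0.769, -0.001], [0.001, 0.0, -1.0]]
ft_force: [-0.1, -0.8, 0.6]
gripper_width: 0.0851
grip_force: 0.0
```

```bash
cat >> h.py <<'E'
def rel(p,yaw,pitch=0): # goal TCP p, scale-type yaw; pitch>0 = pack tail up
    s=read_state();R=np.array(s['eef_rot']);q=np.array(s['tcp_pos'])
    from scipy.spatial.transform import Rotation as Ro
    G=(Ro.from_euler('z',yaw)*Ro.from_euler('y',-pitch)).as_matrix()@np.diag([1,-1,-1.])
    print('t',s['time_s'],'tcp',np.round(q,4),'F',np.round(s['ft_force'],1),'w',round(s['gripper_width'],4),'gf',s['grip_force'])
    print(' move cm',np.round(R.T@(np.array(p)-q)*100,2),'rot',np.round(Ro.from_matrix(R.T@G).as_rotvec(),3))
E
python3 -c "
from h import *
rel([.4945,-.3792,.0194],-.692)"
```

```text
t 1.1833 tcp [ 0.4916 -0.3815  0.1217] F [-0.1 -0.8  0.6] w 0.0851 gf 0.0
 move cm [ 0.08 -0.36 10.23] rot [ 0.    -0.001 -0.001]
```

Call:
play_rows([
  [0, 0, 3, 0, 0, 0, 8.5],
  [0, 0, 6, 0, 0, 0, 8.5],
  [0, 0, 7, 0, 0, 0, 8.5],
  [0, 0, 7, 0, 0, 0, 8.5],
  [0, 0, 7, 0, 0, 0, 8.5],
])

```text
time_s: 1.6
tcp_pos: [0.4896, -0.3836, 0.0524]
eef_rot: [[0.77, -0.638, -0.0], [-0.638, -0.77, -0.0], [0.0, 0.0, -1.0]]
ft_force: [0.7, 0.1, 0.9]
gripper_width: 0.0852
grip_force: 0.0
```

```bash
python3 -c "
from h import *
rel([.4945,-.3792,.0194],-.692)
T=grab('top');b=bgr(T)[185:265,370:450];S=grab('scene');a=bgr(S)[140:220,130:210]
cv2.imwrite('pics/g1.png',cv2.resize(np.clip(np.hstack([b,a])*1.6,0,255).astype('u1'),None,fx=5,fy=5,interpolation=2))"
```

```text
t 1.6 tcp [ 0.4896 -0.3836  0.0524] F [0.7 0.1 0.9] w 0.0852 gf 0.0
 move cm [ 0.09 -0.65  3.3 ] rot [ 0. -0. -0.]
```

View pics/g1.png

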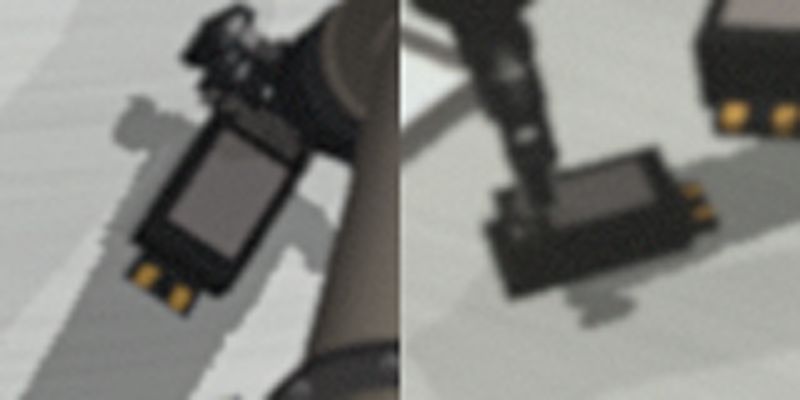

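The pack is untouched and lies between the fingers, which are a few mm off laterally. I'll correct that and descend.

Call:
play_rows([
  [0.1, -0.6, 0, 0, 0, 0, 8.5],
  [0.1, -0.6, 0, 0, 0, 0, 8.5],
  [0.1, -0.6, 1.5, 0, 0, 0, 8.5],
  [0.1, -0.6, 2.5, 0, 0, 0, 8.5],
  [0.1, -0.6, 2.5, 0, 0, 0, 8.5],
  [0.1, -0.6, 2.5, 0, 0, 0, 8.5],
])

```text
time_s: 2.2
tcp_pos: [0.4942, -0.3784, 0.0266]
eef_rot: [[0.771, -0.637, -0.001], [-0.637, -0.771, 0.001], [-0.001, 0.0, -1.0]]
ft_force: [-0.3, -0.3, -0.3]
gripper_width: 0.0849
grip_force: 0.0
```

```bash
python3 -c "
from h import *
rel([.4945,-.3792,.0194],-.692)"
```

```text
t 2.2 tcp [ 0.4942 -0.3784  0.0266] F [-0.3 -0.3 -0.3] w 0.0849 gf 0.0
 move cm [0.07 0.04 0.72] rot [0.    0.001 0.001]
```

Call:
play_rows([
  [0.1, 0, 0.7, 0, 0, 0, 8.5],
  [0.1, 0, 0.7, 0, 0, 0, 8.5],
  [0.1, 0, 0.7, 0, 0, 0, 5],
  [0.1, 0, 0.7, 0, 0, 0, 5],
  [0.1, 0, 0.7, 0, 0, 0, 5],
  [0.1, 0, 0.7, 0, 0, 0, 5],
  [0.1, 0, 0.7, 0, 0, 0, 5],
  [0.1, 0, 0.7, 0, 0, 0, 5],
  [0.1, 0, 0.7, 0, 0, 0, 5],
], force=80)

```text
time_s: 2.95
tcp_pos: [0.4959, -0.38, 0.0209]
eef_rot: [[0.771, -0.637, 0.001], [-0.637, -0.771, -0.001], [0.002, 0.0, -1.0]]
ft_force: [-1.2, -0.3, 5.3]
gripper_width: 0.0556
grip_force: 85.6
```

```bash
python3 -c "
from h import *
rel([.4945,-.3792,.0194],-.692)"
```

```text
t 2.95 tcp [ 0.4959 -0.38    0.0209] F [-1.2 -0.3  5.3] w 0.0556 gf 85.59369564056396
 move cm [-0.16  0.03  0.15] rot [ 0.    -0.002  0.001]
```

Call:
play_rows([
  [0, 0, -1, 0, 0, 0, 5],
  [0, 0, -3, 0, 0, 0, 5],
  [0, 0, -6, 0, 0, 0, 5],
  [0, 0, -9, 0, 0, 0, 5],
  [0, 0, -12, 0, 0, 0, 5],
  [0, 0, -14, 0, 0, 0, 5],
  [0, 0, -14, 0, 0, 0, 5],
  [0, 0, -14, 0, 0, 0, 5],
])

```text
time_s: 3.62
tcp_pos: [0.4955, -0.3794, 0.1604]
eef_rot: [[0.771, -0.637, 0.001], [-0.637, -0.771, -0.001], [0.001, -0.0, -1.0]]
ft_force: [-0.2, -0.2, -4.0]
gripper_width: 0.0554
grip_force: 85.7
```

```bash
python3 -c "
from h import *
# scale
yaw=-.3545;c,s=np.cos(yaw),np.sin(yaw);t=np.array([.5738,.0598])
sp=lambda x,y:t+np.array([c*x-s*y,s*x+c*y])
print('bay',sp(-.001,.086))
rel(np.r_[sp(-.001+.045,.086),.165],yaw,0.30)
S=grab('scene');a=bgr(S)[90:250,80:240]
T=grab('top');b=bgr(T)[160:320,330:490]
cv2.imwrite('pics/l1.png',cv2.resize(np.clip(np.hstack([b,a])*1.6,0,255).astype('u1'),None,fx=2.5,fy=2.5,interpolation=2))
"
```

```text
bay [0.60271463 0.14079966]
t 3.6167 tcp [ 0.4955 -0.3794  0.1604] F [-0.2 -0.2 -4. ] w 0.0554 gf 85.69859862327576
 move cm [-20.65 -48.41  -0.47] rot [ 0.051  0.296 -0.334]
```

View pics/l1.png

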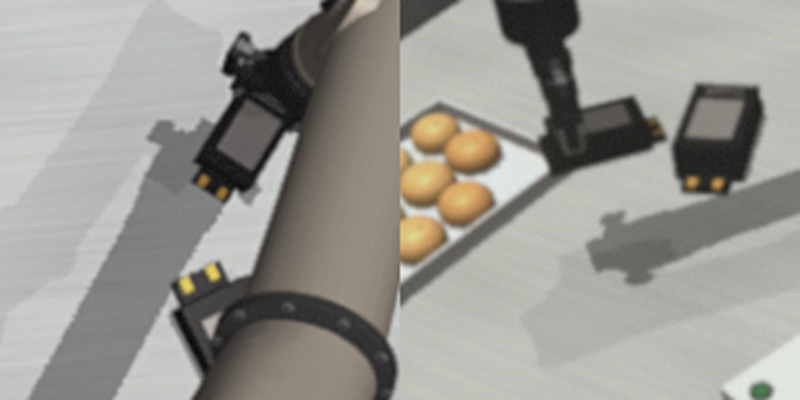

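Call:
play_rows([
  [-1.5, -3.5, -2, 0, 0, 0, 5],
  [-3, -7, -3, 0, 0, 0, 5],
  [-4.7, -11, -3, 0, 0, -0.04, 5],
  [-6.4, -15, -3, 0, 0, -0.1, 5],
  [-8.1, -19, -3, 0, 0, -0.16, 5],
  [-9.8, -23, -3, 0, 0, -0.22, 5],
  [-11.5, -27, -3, 0, 0, -0.28, 5],
  [-13.2, -31, -3, 0, 0, -0.33, 5],
  [-14.9, -35, -3, 0, 0, -0.33, 5],
  [-16.6, -39, -3, 0, 0, -0.33, 5],
])

```text
time_s: 4.55
tcp_pos: [0.6106, 0.0149, 0.1873]
eef_rot: [[0.936, -0.353, -0.005], [-0.353, -0.936, -0.0], [-0.004, 0.002, -1.0]]
ft_force: [1.3, -1.2, -3.5]
gripper_width: 0.0552
grip_force: 86.6
```

Call:
play_rows([
  [1, -3, 0, 0, 0, 0, 5],
  [1, -5, 0, 0, 0, 0, 5],
  [1, -5, 0, 0, 0, 0, 5],
  [1, -5, 0, 0, 0, 0, 5],
])

```text
time_s: 4.88
tcp_pos: [0.6375, 0.0583, 0.187]
eef_rot: [[0.937, -0.35, -0.005], [-0.35, -0.937, -0.0], [-0.005, 0.002, -1.0]]
ft_force: [-0.2, -0.4, -4.1]
gripper_width: 0.0557
grip_force: 86.7
```

```bash
cat >> h.py <<'E'
yaw=-.3545
def sp(x,y,z):
    c,s=np.cos(yaw),np.sin(yaw);return np.array([.5738+c*x-s*y,.0598+s*x+c*y,z])
E
python3 -c "
from h import *
rel(sp(-.001+.050,.086,.165),yaw,0.30)
T=grab('top');uv=np.array([[163,130]]);print('dredger',plane(T,uv,.109))
"
```

```text
t 4.8833 tcp [0.6375 0.0583 0.187 ] F [-0.2 -0.4 -4.1] w 0.0557 gf 86.6877293586731
 move cm [-1.14 -6.53  2.19] rot [ 0.002  0.305 -0.003]
dredger [[0.76524886 0.29023713 0.109     ]]
```

```bash
cat >> h.py <<'E'
GX,GZ=.0376,.0209
def tip(bx,by,bz,pitch):
    c,s=np.cos(pitch),np.sin(pitch);dx,dz=GX+.063,GZ
    p=sp(-.001+bx+c*dx-s*dz,.086+by,.036+bz+s*dx+c*dz)
    rel(p,yaw,pitch)
def where():
    s=read_state();R=np.array(s['eef_rot']);P=R@np.diag([1,-1,-1.])
    q=np.array(s['tcp_pos'])
    cy,sy=np.cos(yaw),np.sin(yaw);W=np.array([[cy,-sy,0],[sy,cy,0],[0,0,1]]);b=sp(-.001,.086,.036)
    for n,v in(('tip',[-.063,0,0]),('tail',[.063,0,0])):
        print(n,np.round(W.T@(q+P@(np.array(v)-[GX,0,GZ])-b)*1000,1),end=' ')
    print('pitch',round(np.arcsin(P[2,0]),4),'yawerr',round(np.arctan2(P[1,0],P[0,0])-yaw,4),'roll',round(np.arcsin(P[2,1]),4),'F(scale)',np.round(W.T@s['ft_force'],1),'t',s['time_s'])
E
python3 -c "
from h import *
where();tip(-.048,0,.055,.3)"
```

```text
tip [-38.6 -67.  130.9] tail [ 87.4 -67.7 130.4] pitch -0.0039 yawerr -0.0059 roll -0.0031 F(scale) [ 0.1  0.2 -4. ] t 4.9333
t 4.9333 tcp [0.6375 0.0559 0.1874] F [ 0.1  0.1 -4. ] w 0.0558 gf 86.68678164482117
 move cm [-2.04 -6.76  4.65] rot [ 0.004  0.304 -0.005]
```

Call:
play_rows([
  [-0.5, -2, 0, 0, 0.1, 0, 5],
  [-1, -4, 0, 0, 0.2, 0, 5],
  [-2, -6, 1, 0, 0.3, 0, 5],
  [-2, -6.7, 3, 0, 0.304, 0, 5],
  [-2, -6.7, 4.6, 0, 0.304, 0, 5],
  [-2, -6.7, 4.6, 0, 0.304, 0, 5],
  [-2, -6.7, 4.6, 0, 0.304, 0, 5],
  [-2, -6.7, 4.6, 0, 0.304, 0, 5],
])

```text
time_s: 5.6
tcp_pos: [0.6447, 0.1238, 0.1445]
eef_rot: [[0.891, -0.356, 0.28], [-0.34, -0.934, -0.107], [0.3, 0.0, -0.954]]
ft_force: [-0.3, 0.2, -3.4]
gripper_width: 0.0555
grip_force: 86.7
```

```bash
python3 -c "
from h import *
where();tip(-.048,0,.055,.3)
S=grab('scene');a=bgr(S)[170:330,250:410]
T=grab('top');b=bgr(T)[120:280,160:320]
cv2.imwrite('pics/v1.png',cv2.resize(np.clip(np.hstack([b,a])*1.6,0,255).astype('u1'),None,fx=2.5,fy=2.5,interpolation=2))
"
```

```text
tip [-44.5  -0.5  58.4] tail [75.7 -1.7 96.2] pitch 0.3049 yawerr -0.0097 roll -0.0005 F(scale) [-0.3  0.1 -3.4] t 5.6
t 5.6 tcp [0.6447 0.1238 0.1445] F [-0.3  0.2 -3.4] w 0.0555 gf 86.68587684631348
 move cm [-0.43 -0.13  0.27] rot [ 0.003 -0.005 -0.009]
```

View pics/v1.png

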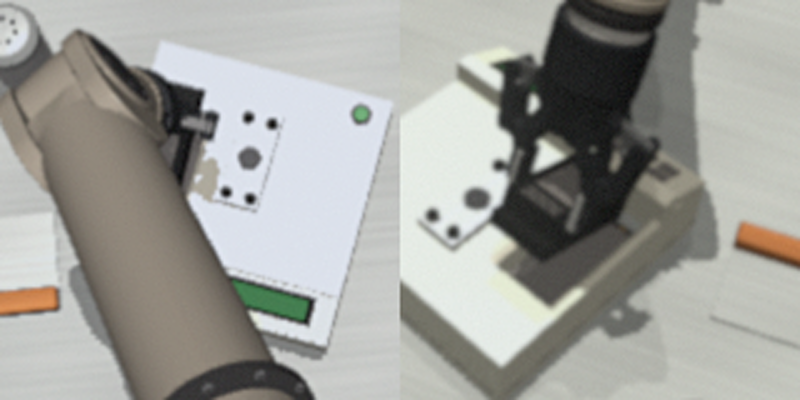

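The pack hangs above the bay with its tail toward the camera. The lower tail corners are at crop (497,218) and (545,260), i.e. scene (288.8,257) and (308,274). I'll compare these with the predicted positions.

```bash
python3 -c "
from h import *
s=read_state();R=np.array(s['eef_rot'])@np.diag([1,-1,-1.]);q=np.array(s['tcp_pos'])
S=grab('scene')
P=[[.063,-.029,0],[.063,.029,0],[.063,-.029,.014],[.063,.029,.014],[-.045,.029,0],[.053,.029,.034]]
pr=proj(S,[q+R@(np.array(p)-[GX,0,GZ]) for p in P]);print(np.round((pr-[250,170])*2.5+[400,0]).tolist())
B=[[.071,-.0365,.034],[.071,.0365,.034],[.063,-.0315,0],[.063,.0315,0],[.136,-.216,.034],[.136,.044,.034]]
print(np.round((proj(S,[sp(b[0]-.001,b[1]+.086,b[2]+.036) for b in B])-[250,170])*2.5+[400,0]).tolist())
im=bgr(S)[220:300,270:350];cv2.imwrite('pics/v2.png',cv2.resize(np.clip(im*1.8,0,255).astype('u1'),None,fx=7,fy=7,interpolation=2))
print(np.round((pr-[270,220]+.5)*7).tolist(), np.round((proj(S,[sp(b[0]-.001,b[1]+.086,b[2]+.036) for b in B])-[270,220]+.5)*7).tolist())
"
```

```text
[[491.0, 220.0], [544.0, 262.0], [495.0, 207.0], [548.0, 248.0], [623.0, 216.0], [563.0, 224.0]]
[[487.0, 259.0], [550.0, 310.0], [496.0, 280.0], [550.0, 323.0], [295.0, 187.0], [503.0, 364.0]]
[[117.0, 271.0], [266.0, 387.0], [128.0, 233.0], [279.0, 349.0], [487.0, 259.0], [321.0, 282.0]] [[106.0, 379.0], [285.0, 521.0], [133.0, 439.0], [283.0, 558.0], [-430.0, 176.0], [151.0, 674.0]]
```

View pics/v2.png

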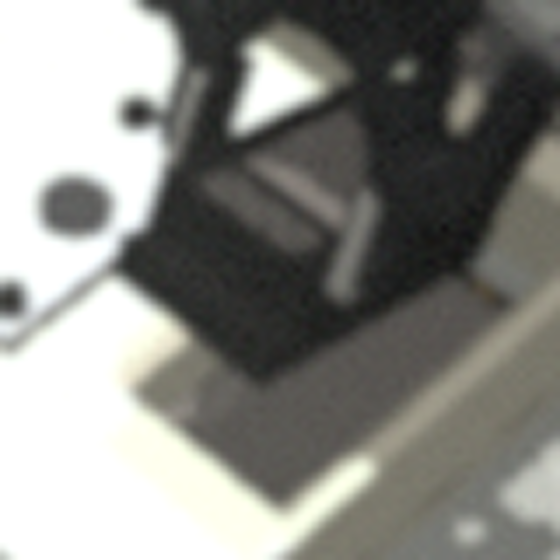

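```bash
python3 -c "
from h import *
where();tip(-.049,-.001,.030,.3);tip(-.049,-.001,.006,.3)"
```

```text
tip [-44.4   0.7  59.1] tail [75.8 -0.4 97.1] pitch 0.3059 yawerr -0.0092 roll 0.0011 F(scale) [ 0.4  1.3 -2.7] t 5.75
t 5.75 tcp [0.6451 0.125  0.1453] F [ 0.8  1.1 -2.7] w 0.0556 gf 86.68860912322998
 move cm [-1.31  0.09  2.7 ] rot [ 0.002 -0.006 -0.009]
t 5.75 tcp [0.6451 0.125  0.1453] F [ 0.8  1.1 -2.7] w 0.0556 gf 86.68860912322998
 move cm [-2.03  0.1   4.99] rot [ 0.002 -0.006 -0.009]
```

Call:
play_rows([
  [-0.6, 0.05, 0.9, 0, -0.006, -0.009, 5],
  [-1.3, 0.1, 2.7, 0, -0.006, -0.009, 5],
  [-1.3, 0.1, 2.7, 0, -0.006, -0.009, 5],
  [-1.3, 0.1, 2.7, 0, -0.006, -0.009, 5],
])

```text
time_s: 6.08
tcp_pos: [0.6383, 0.1261, 0.1129]
eef_rot: [[0.898, -0.345, 0.272], [-0.329, -0.938, -0.105], [0.291, 0.005, -0.957]]
ft_force: [-0.1, 0.1, -2.6]
gripper_width: 0.0557
grip_force: 86.6
```

```bash
python3 -c "
from h import *
where();tip(-.049,-.001,.006,.3)"
```

```text
tip [-51.7  -1.9  27.6] tail [68.9 -1.4 64.3] pitch 0.2954 yawerr 0.0035 roll -0.005 F(scale) [-0.1  0.1 -2.6] t 6.0833
t 6.0833 tcp [0.6383 0.1261 0.1129] F [-0.1  0.1 -2.6] w 0.0557 gf 86.63226127624512
 move cm [-0.38 -0.05  2.1 ] rot [0.004 0.005 0.003]
```

Call:
play_rows([
  [0, -0.05, 0.7, 0, 0, 0, 5],
  [-0.2, -0.05, 1.4, 0, 0.005, 0, 5],
  [-0.3, -0.05, 2.0, 0, 0.005, 0, 5],
  [-0.3, -0.05, 2.0, 0, 0.005, 0, 5],
  [-0.3, -0.05, 2.0, 0, 0.005, 0, 5],
])

```text
time_s: 6.5
tcp_pos: [0.6422, 0.1259, 0.0937]
eef_rot: [[0.896, -0.345, 0.278], [-0.328, -0.939, -0.106], [0.298, 0.004, -0.955]]
ft_force: [-0.6, -0.0, -3.1]
gripper_width: 0.0555
grip_force: 86.7
```

```bash
python3 -c "
from h import *
where();tip(-.049,-.001,.004,.3);tip(-.061,-.001,.002,.24)"
```

```text
tip [-47.6  -0.6   7.8] tail [72.7 -0.2 45.3] pitch 0.3023 yawerr 0.0032 roll -0.0036 F(scale) [-0.6 -0.2 -3.1] t 6.5
t 6.5 tcp [0.6422 0.1259 0.0937] F [-0.6 -0.  -3.1] w 0.0555 gf 86.66032433509827
 move cm [-0.24  0.08  0.35] rot [ 0.003 -0.002  0.003]
t 6.5 tcp [0.6422 0.1259 0.0937] F [-0.6 -0.  -3.1] w 0.0555 gf 86.66032433509827
 move cm [-1.34  0.07  0.79] rot [ 0.003 -0.062  0.003]
```

Call:
play_rows([
  [-0.1, 0, 0.25, 0, 0, 0, 5],
  [-0.25, 0.05, 0.4, 0, 0, 0, 5],
  [-0.5, 0.05, 0.3, 0, 0, 0, 5],
  [-0.8, 0.05, 0.2, 0, -0.01, 0, 5],
  [-0.8, 0.05, 0.2, 0, -0.01, 0, 5],
])

```text
time_s: 6.92
tcp_pos: [0.6353, 0.1283, 0.0901]
eef_rot: [[0.899, -0.345, 0.27], [-0.33, -0.939, -0.102], [0.288, 0.003, -0.958]]
ft_force: [0.8, -0.1, -3.4]
gripper_width: 0.0554
grip_force: 86.7
```

```bash
python3 -c "
from h import *
where();tip(-.061,-.001,.003,.26)"
```

```text
tip [-55.4  -0.7   5.1] tail [65.2 -0.3 41.4] pitch 0.2923 yawerr 0.0032 roll -0.0027 F(scale) [ 0.7  0.2 -3.4] t 6.9167
t 6.9167 tcp [0.6353 0.1283 0.0901] F [ 0.8 -0.1 -3.4] w 0.0554 gf 86.6983151435852
 move cm [-0.54  0.06  0.37] rot [ 0.002 -0.032  0.003]
```

Call:
play_rows([
  [0, 0.03, 0.15, 0, -0.01, 0, 5],
  [0, 0.03, 0.3, 0, -0.02, 0, 5],
  [0.02, 0.03, 0.3, 0, -0.03, 0, 5],
  [0.02, 0.03, 0.3, 0, -0.03, 0, 5],
])

```text
time_s: 7.25
tcp_pos: [0.6375, 0.1269, 0.0874]
eef_rot: [[0.906, -0.346, 0.243], [-0.334, -0.938, -0.092], [0.26, 0.002, -0.966]]
ft_force: [0.5, 1.2, -3.6]
gripper_width: 0.0557
grip_force: 86.7
```

```bash
python3 -c "
from h import *
where();tip(-.062,-.001,.001,.26)"
```

```text
tip [-54.3  -1.1   5.1] tail [67.4 -0.9 37.8] pitch 0.2631 yawerr 0.0015 roll -0.0021 F(scale) [ 0.1  1.3 -3.6] t 7.25
t 7.25 tcp [0.6375 0.1269 0.0874] F [ 0.5  1.2 -3.6] w 0.0557 gf 86.70827865600586
 move cm [-0.84  0.01  0.22] rot [ 0.002 -0.003  0.001]
```

Call:
play_rows([
  [-0.05, 0, 0.15, 0, 0, 0, 5],
  [-0.1, 0, 0.3, 0, 0, 0, 5],
  [-0.15, 0, 0.4, 0, 0, 0, 5],
  [-0.15, 0, 0.4, 0, 0, 0, 5],
])

```text
time_s: 7.58
tcp_pos: [0.6359, 0.1277, 0.0825]
eef_rot: [[0.907, -0.345, 0.243], [-0.332, -0.939, -0.092], [0.26, 0.003, -0.966]]
ft_force: [-0.6, 1.0, -3.5]
gripper_width: 0.0554
grip_force: 86.7
```

```bash
python3 -c "
from h import *
where();tip(-.062,-.001,.001,.26)"
```

```text
tip [-56.   -1.1   0.2] tail [65.7 -0.7 32.9] pitch 0.2625 yawerr 0.0031 roll -0.003 F(scale) [-0.9  0.7 -3.5] t 7.5833
t 7.5833 tcp [0.6359 0.1277 0.0825] F [-0.6  1.  -3.5] w 0.0554 gf 86.70602202415466
 move cm [-0.55  0.02 -0.2 ] rot [ 0.002 -0.003  0.003]
```

Call:
play_rows([
  [-0.2, 0, -0.05, 0, 0, 0, 5],
  [-0.4, 0, -0.1, 0, 0, 0, 5],
  [-0.6, 0, -0.15, 0, 0, 0, 5],
  [-0.6, 0, -0.15, 0, 0, 0, 5],
  [-0.6, 0, -0.15, 0, 0, 0, 5],
])

```text
time_s: 8.0
tcp_pos: [0.6313, 0.1294, 0.0835]
eef_rot: [[0.906, -0.345, 0.245], [-0.333, -0.938, -0.092], [0.262, 0.002, -0.965]]
ft_force: [2.6, -1.4, -3.5]
gripper_width: 0.0556
grip_force: 86.7
```

```bash
python3 -c "
from h import *
where();tip(-.067,-.001,.000,.22)"
```

```text
tip [-60.9  -1.1   1. ] tail [60.7 -0.8 34. ] pitch 0.2647 yawerr 0.0024 roll -0.0021 F(scale) [ 2.9 -0.5 -3.5] t 8.0
t 8.0 tcp [0.6313 0.1294 0.0835] F [ 2.6 -1.4 -3.5] w 0.0556 gf 86.70442700386047
 move cm [-0.53  0.02  0.39] rot [ 0.002 -0.045  0.002]
```

Call:
play_rows([
  [-0.15, 0, 0, 0, -0.01, 0, 5],
  [-0.3, 0, 0.1, 0, -0.025, 0, 5],
  [-0.45, 0, 0.3, 0, -0.045, 0, 5],
  [-0.53, 0, 0.35, 0, -0.045, 0, 5],
  [-0.53, 0, 0.35, 0, -0.045, 0, 5],
])

```text
time_s: 8.42
tcp_pos: [0.6284, 0.1304, 0.0787]
eef_rot: [[0.916, -0.346, 0.204], [-0.338, -0.938, -0.077], [0.218, 0.001, -0.976]]
ft_force: [4.8, -0.8, -1.5]
gripper_width: 0.0555
grip_force: 86.8
```

```bash
python3 -c "
from h import *
where();tip(-.067,-.001,.000,.22);tip(-.067,-.001,.000,.17)"
```

```text
tip [-65.9  -1.    0.4] tail [57.  -0.9 27.8] pitch 0.2197 yawerr 0.001 roll -0.0013 F(scale) [ 4.7  0.9 -1.5] t 8.4167
t 8.4167 tcp [0.6284 0.1304 0.0787] F [ 4.8 -0.8 -1.5] w 0.0555 gf 86.77583813667297
 move cm [-0.11  0.01  0.01] rot [0.001 0.    0.001]
t 8.4167 tcp [0.6284 0.1304 0.0787] F [ 4.8 -0.8 -1.5] w 0.0555 gf 86.77583813667297
 move cm [-0.02  0.01  0.52] rot [ 0.001 -0.05   0.001]
```

```bash
python3 -c "
from h import *
tip(-.068,-.001,.0005,.17);tip(-.068,-.001,.0005,.125)"
```

```text
t 8.4167 tcp [0.6284 0.1304 0.0787] F [ 4.8 -0.8 -1.5] w 0.0555 gf 86.77583813667297
 move cm [-0.11  0.01  0.45] rot [ 0.001 -0.05   0.001]
t 8.4167 tcp [0.6284 0.1304 0.0787] F [ 4.8 -0.8 -1.5] w 0.0555 gf 86.77583813667297
 move cm [-0.05  0.01  0.9 ] rot [ 0.001 -0.095  0.001]
```

Call:
play_rows([
  [-0.1, 0, 0.1, 0, -0.012, 0, 5],
  [-0.15, 0, 0.25, 0, -0.03, 0, 5],
  [-0.15, 0, 0.45, 0, -0.05, 0, 5],
  [-0.15, 0, 0.45, 0, -0.05, 0, 5],
])

```text
time_s: 8.75
tcp_pos: [0.6291, 0.1299, 0.0742]
eef_rot: [[0.924, -0.347, 0.159], [-0.342, -0.938, -0.059], [0.17, 0.0, -0.985]]
ft_force: [5.7, -1.7, -1.5]
gripper_width: 0.0554
grip_force: 86.8
```

```bash
python3 -c "
from h import *
where();tip(-.068,-.001,.0005,.125)"
```

```text
tip [-67.   -1.    0.5] tail [57.1 -1.  22. ] pitch 0.1708 yawerr -0.0002 roll -0.0005 F(scale) [ 6.   0.4 -1.5] t 8.75
t 8.75 tcp [0.6291 0.1299 0.0742] F [ 5.7 -1.7 -1.5] w 0.0554 gf 86.76482319831848
 move cm [-0.01 -0.    0.45] rot [ 0.    -0.046 -0.   ]
```

Call:
play_rows([
  [-0.05, 0, 0.12, 0, -0.012, 0, 5],
  [-0.07, 0, 0.25, 0, -0.025, 0, 5],
  [-0.07, 0, 0.45, 0, -0.046, 0, 5],
  [-0.07, 0, 0.45, 0, -0.046, 0, 5],
])

```text
time_s: 9.08
tcp_pos: [0.6297, 0.1297, 0.0698]
eef_rot: [[0.93, -0.348, 0.118], [-0.345, -0.938, -0.044], [0.125, 0.0, -0.992]]
ft_force: [6.8, -2.1, -0.6]
gripper_width: 0.0555
grip_force: 86.8
```

```bash
python3 -c "
from h import *
where();tip(-.068,-.001,.0005,.10)
S=grab('scene');im=bgr(S)[220:300,270:350];cv2.imwrite('pics/v3.png',cv2.resize(np.clip(im*1.8,0,255).astype('u1'),None,fx=7,fy=7,interpolation=2))"
```

```text
tip [-68.1  -1.    0.5] tail [57.  -1.  16.3] pitch 0.1258 yawerr -0.0005 roll -0.0001 F(scale) [ 7.1  0.4 -0.6] t 9.0833
t 9.0833 tcp [0.6297 0.1297 0.0698] F [ 6.8 -2.1 -0.6] w 0.0555 gf 86.82694673538208
 move cm [ 0.06 -0.    0.26] rot [ 0.    -0.026 -0.   ]
```

View pics/v3.png

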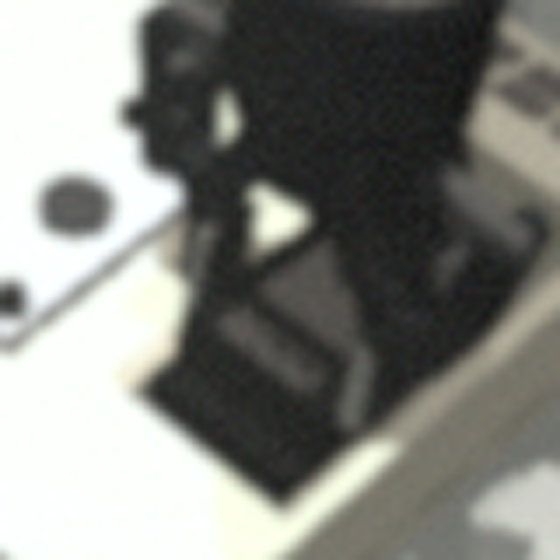

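The tail edge, crop (150,385)–(280,500), is now down inside the rim at the ridge. I'll keep swinging it down carefully.

Call:
play_rows([
  [0, 0, 0.1, 0, -0.01, 0, 5],
  [0.02, 0, 0.2, 0, -0.02, 0, 5],
  [0.04, 0, 0.3, 0, -0.03, 0, 5],
  [0.04, 0, 0.3, 0, -0.03, 0, 5],
])

```text
time_s: 9.47
tcp_pos: [0.6302, 0.1296, 0.0669]
eef_rot: [[0.933, -0.347, 0.09], [-0.346, -0.938, -0.034], [0.096, 0.0, -0.995]]
ft_force: [6.7, -3.2, -1.4]
gripper_width: 0.0557
grip_force: 86.8
```

```bash
python3 -c "
from h import *
where();tip(-.068,-.001,.0005,.075)"
```

```text
tip [-68.4  -0.9   0.5] tail [57.  -1.  12.6] pitch 0.0962 yawerr -0.0 roll -0.0002 F(scale) [ 7.4 -0.7 -1.4] t 9.4667
t 9.4667 tcp [0.6302 0.1296 0.0669] F [ 6.7 -3.2 -1.4] w 0.0557 gf 86.84398582290669
 move cm [0.08 0.01 0.21] rot [ 0.    -0.021 -0.   ]
```

Call:
play_rows([
  [0.03, 0, 0.07, 0, -0.008, 0, 5],
  [0.06, 0, 0.14, 0, -0.015, 0, 5],
  [0.06, 0, 0.14, 0, -0.015, 0, 5],
])

```text
time_s: 9.72
tcp_pos: [0.6306, 0.1298, 0.066]
eef_rot: [[0.935, -0.346, 0.076], [-0.345, -0.938, -0.029], [0.081, 0.001, -0.997]]
ft_force: [4.6, -2.4, 1.2]
gripper_width: 0.0554
grip_force: 89.7
```

```bash
python3 -c "
from h import *
where();tip(-.068,-.001,.0005,.065)"
```

```text
tip [-68.6  -0.8   1. ] tail [57.  -0.6 11.2] pitch 0.0811 yawerr 0.0013 roll -0.0005 F(scale) [ 5.2 -0.6  1.2] t 9.7167
t 9.7167 tcp [0.6306 0.1298 0.066 ] F [ 4.6 -2.4  1.2] w 0.0554 gf 89.7345289005898
 move cm [0.09 0.03 0.22] rot [ 0.    -0.016  0.001]
```

Call:
play_rows([
  [0, 0, 0, 0, 0, 0, 6.2],
  [0, 0, 0, 0, 0, 0, 7],
  [0, 0, -0.2, 0, 0, 0, 8],
  [0, 0, -1, 0, 0, 0, 8],
  [0, 0, -2.5, 0, 0, 0, 8],
  [0, 0, -5, 0, 0, 0, 8],
  [0, 0, -5, 0, -0.08, 0, 0],
  [0, 0, -5, 0, -0.08, 0, 0],
  [0, 0, -5, 0, -0.08, 0, 0],
  [0, 0, -5, 0, -0.08, 0, 0],
])

```text
time_s: 10.55
tcp_pos: [0.6228, 0.132, 0.1135]
eef_rot: [[0.938, -0.345, -0.005], [-0.345, -0.938, -0.002], [-0.004, 0.004, -1.0]]
ft_force: [0.6, -0.2, -0.4]
gripper_width: 0.0318
grip_force: 0.0
```

```bash
python3 -c "
from h import *
rel(sp(-.001-.004+.044,.086,.090),yaw,0)
S=grab('scene');im=bgr(S)[220:300,270:350];cv2.imwrite('pics/v4.png',cv2.resize(np.clip(im*1.8,0,255).astype('u1'),None,fx=7,fy=7,interpolation=2))"
```

```text
t 10.55 tcp [0.6228 0.132  0.1135] F [ 0.6 -0.2 -0.4] w 0.0318 gf 0.0
 move cm [ 1.82 -0.14  2.35] rot [0.004 0.004 0.002]
```

View pics/v4.png

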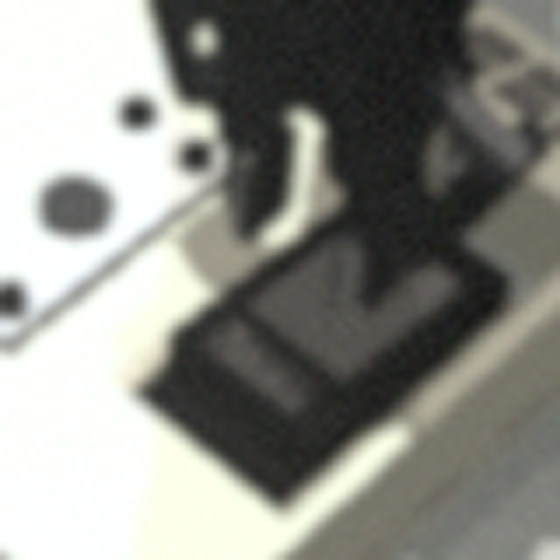

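The pack stayed hooked, with its tail under the ridge top and slightly raised. Next I'll press it down with the fingers shut, easing toward the lip.

Call:
play_rows([
  [1, -0.1, 0.5, 0, 0, 0, 0],
  [1.8, -0.1, 1.5, 0, 0, 0, 0],
  [1.8, -0.1, 2.3, 0, 0, 0, 0],
  [1.8, -0.1, 2.3, 0, 0, 0, 0],
  [1.8, -0.1, 2.3, 0, 0, 0, 0],
])

```text
time_s: 11.02
tcp_pos: [0.64, 0.1265, 0.0896]
eef_rot: [[0.938, -0.345, -0.007], [-0.345, -0.938, -0.002], [-0.006, 0.004, -1.0]]
ft_force: [-0.1, 0.5, 0.3]
gripper_width: 0.0001
grip_force: 0.0
```

```bash
python3 -c "
from h import *
rel(sp(-.001-.004+.044,.086,.080),yaw,0)"
```

```text
t 11.0167 tcp [0.64   0.1265 0.0896] F [-0.1  0.5  0.3] w 0.0001 gf 0.0
 move cm [ 0.01 -0.05  0.96] rot [0.004 0.006 0.002]
```

Call:
play_rows([
  [0, 0, 0.4, 0, 0, 0, 0],
  [0, 0, 0.8, 0, 0, 0, 0],
  [0, 0, 1.0, 0, 0, 0, 0],
  [0, 0, 1.2, 0, 0, 0, 0],
  [0, 0, 1.2, 0, 0, 0, 0],
])

```text
time_s: 11.43
tcp_pos: [0.6408, 0.1267, 0.079]
eef_rot: [[0.939, -0.345, -0.004], [-0.345, -0.939, -0.002], [-0.003, 0.003, -1.0]]
ft_force: [0.4, -1.0, 0.3]
gripper_width: 0.0
grip_force: 0.0
```

Each further row goes down with a slight push toward the lip.

Call:
play_rows([
  [0, 0, 0.15, 0, 0, 0, 0],
  [0, 0, 0.3, 0, 0, 0, 0],
  [-0.1, 0, 0.4, 0, 0, 0, 0],
  [-0.2, 0, 0.5, 0, 0, 0, 0],
  [-0.3, 0, 0.5, 0, 0, 0, 0],
])

```text
time_s: 11.85
tcp_pos: [0.6382, 0.1279, 0.0743]
eef_rot: [[0.938, -0.345, -0.003], [-0.345, -0.938, -0.001], [-0.003, 0.003, -1.0]]
ft_force: [0.1, 0.3, -0.0]
gripper_width: -0.0003
grip_force: 0.2
```

Call:
play_rows([
  [0, 0, 0.15, 0, 0, 0, 0],
  [0, 0, 0.3, 0, 0, 0, 0],
  [0, 0, 0.4, 0, 0, 0, 0],
  [0, 0, 0.4, 0, 0, 0, 0],
])

```text
time_s: 12.18
tcp_pos: [0.6379, 0.1279, 0.0702]
eef_rot: [[0.939, -0.345, -0.004], [-0.345, -0.939, -0.002], [-0.004, 0.003, -1.0]]
ft_force: [-0.9, -0.7, 1.9]
gripper_width: -0.0
grip_force: 0.8
```

Call:
play_rows([
  [-0.1, 0, 0.15, 0, 0, 0, 0],
  [-0.2, 0, 0.3, 0, 0, 0, 0],
  [-0.3, 0, 0.4, 0, 0, 0, 0],
  [-0.3, 0, 0.4, 0, 0, 0, 0],
])

```text
time_s: 12.52
tcp_pos: [0.6379, 0.128, 0.0701]
eef_rot: [[0.938, -0.346, 0.002], [-0.346, -0.938, -0.002], [0.002, 0.002, -1.0]]
ft_force: [-2.3, -3.5, 16.0]
gripper_width: 0.0002
grip_force: 7.8
```

```bash
python3 -c "
from h import *
where()"
```

```text
tip [-63.1   0.   12.9] tail [62.9  0.2 13.2] pitch 0.0024 yawerr 0.0012 roll -0.0017 F(scale) [-0.9 -4.1 16. ] t 12.5167
```

Call:
play_rows([
  [0.3, 0, -0.4, 0, 0, 0, 0],
  [0.3, 0, -2, 0, 0, 0, 0],
  [0.3, 0, -6, 0, 0, 0, 0],
  [-2, 4, -10, 0, 0, 0, 0],
  [-5, 8, -10, 0, 0, 0, 0],
  [-8, 12, -10, 0, 0, 0, 0],
  [-10, 16, -10, 0, 0, 0, 0],
  [-12, 20, -10, 0, 0, 0, 0],
  [-12, 22, -10, 0, 0, 0, 0],
  [-12, 22, -10, 0, 0, 0, 0],
])

```text
time_s: 13.35
tcp_pos: [0.4421, -0.0405, 0.1665]
eef_rot: [[0.937, -0.35, -0.008], [-0.35, -0.937, -0.004], [-0.006, 0.006, -1.0]]
ft_force: [-0.7, -1.2, -0.3]
gripper_width: -0.0002
grip_force: 0.0
```

```bash
python3 -c "
from h import *
S=grab('scene');T=grab('top')
a=bgr(S)[230:310,275:365];b=bgr(T)[145:225,190:260]
cv2.imwrite('pics/v5.png',cv2.resize(np.clip(np.hstack([b,a])*1.8,0,255).astype('u1'),None,fx=5,fy=5,interpolation=2))
f=lambda C,P,o:np.round((proj(C,[sp(p[0]-.001,p[1]+.086,p[2]+.036) for p in P])-o[:2]+.5)*5+[o[2],0]).tolist()
P=[[.053,-.029,.034],[.053,.029,.034],[-.045,-.029,.034],[-.045,.029,.034],[.063,-.0315,.034],[.063,.0315,.034]]
print(f(T,P,[190,145,0]));print(f(S,P,[275,230,350]))"
```

```text
[[258.0, 137.0], [154.0, 110.0], [206.0, 312.0], [100.0, 284.0], [268.0, 121.0], [155.0, 92.0]]
[[443.0, 207.0], [544.0, 286.0], [590.0, 84.0], [690.0, 155.0], [422.0, 217.0], [532.0, 303.0]]
```

View pics/v5.png

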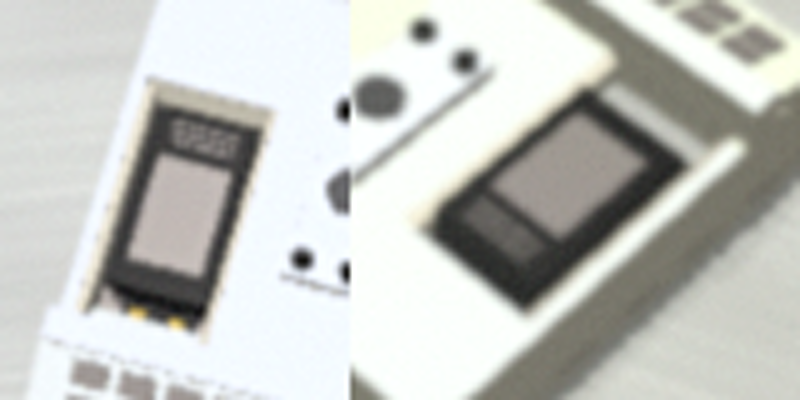

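The pack lies in the bay, with its dark top filling crop (155,100)–(210,310) in top, and it looks level with the deck. To be sure it is flush and snapped, I'll press its tail end once more and compare with a light touch on the deck.

```bash
python3 -c "
from h import *
rel(sp(-.001+.044,.086,.150),yaw,0);rel(sp(-.001+.044,.086,.080),yaw,0);rel(sp(.105,.086,.080),yaw,0)"
```

```text
t 13.45 tcp [ 0.4446 -0.0389  0.167 ] F [0.4 0.3 0.3] w -0.0001 gf 0.0
 move cm [ 12.91 -22.4    1.55] rot [ 0.004  0.004 -0.004]
t 13.45 tcp [ 0.4446 -0.0389  0.167 ] F [0.4 0.3 0.3] w -0.0001 gf 0.0
 move cm [ 12.94 -22.43   8.55] rot [ 0.004  0.004 -0.004]
t 13.45 tcp [ 0.4446 -0.0389  0.167 ] F [0.4 0.3 0.3] w -0.0001 gf 0.0
 move cm [ 19.14 -22.45   8.52] rot [ 0.004  0.004 -0.004]
```

Call:
play_rows([
  [2, -4, 0, 0, 0, 0, 0],
  [4, -8, 0, 0, 0, 0, 0],
  [6, -12, 0, 0, 0, 0, 0],
  [8, -16, 0, 0, 0, 0, 0],
  [11, -19.5, 0, 0, 0, 0, 0],
  [12.9, -22.4, 1, 0, 0, 0, 0],
  [12.9, -22.4, 3, 0, 0, 0, 0],
  [12.9, -22.4, 6, 0, 0, 0, 0],
  [12.9, -22.4, 8, 0, 0, 0, 0],
  [12.9, -22.4, 8, 0, 0, 0, 0],
])

```text
time_s: 14.28
tcp_pos: [0.6417, 0.1309, 0.0803]
eef_rot: [[0.939, -0.343, -0.014], [-0.343, -0.939, -0.002], [-0.012, 0.007, -1.0]]
ft_force: [-1.1, 0.4, -0.8]
gripper_width: -0.0001
grip_force: 0.0
```

Call:
play_rows([
  [0, 0, 0.3, 0, 0, 0, 0],
  [0, 0, 0.6, 0, 0, 0, 0],
  [0, 0, 0.9, 0, 0, 0, 0],
  [0, 0, 1.1, 0, 0, 0, 0],
  [-0.1, 0, 1.4, 0, 0, 0, 0],
  [-0.2, 0, 1.7, 0, 0, 0, 0],
  [-0.2, 0, 1.7, 0, 0, 0, 0],
])

```text
time_s: 14.87
tcp_pos: [0.6438, 0.1302, 0.0702]
eef_rot: [[0.938, -0.345, -0.002], [-0.345, -0.938, -0.001], [-0.002, 0.002, -1.0]]
ft_force: [-0.3, -0.0, 1.6]
gripper_width: -0.0004
grip_force: 1.2
```

Call:
play_rows([
  [-0.1, 0, 0.2, 0, 0, 0, 0],
  [-0.2, 0, 0.4, 0, 0, 0, 0],
  [-0.2, 0, 0.5, 0, 0, 0, 0],
  [-0.2, 0, 0.5, 0, 0, 0, 0],
])

```text
time_s: 15.2
tcp_pos: [0.6439, 0.1302, 0.07]
eef_rot: [[0.938, -0.346, 0.002], [-0.346, -0.938, -0.002], [0.002, 0.002, -1.0]]
ft_force: [-5.8, -2.4, 24.3]
gripper_width: -0.0
grip_force: 11.9
```

Call:
play_rows([
  [0, 0, -0.5, 0, 0, 0, 0],
  [0, 0, -1.5, 0, 0, 0, 0],
  [3, 0, -1.5, 0, 0, 0, 0],
  [6, 0, -1.5, 0, 0, 0, 0],
  [6, 0, -0.8, 0, 0, 0, 0],
  [6, 0, -0.4, 0, 0, 0, 0],
  [6, 0, -0.1, 0, 0, 0, 0],
  [6, 0, 0, 0, 0, 0, 0],
  [6, 0, 0, 0, 0, 0, 0],
])

```text
time_s: 15.95
tcp_pos: [0.7009, 0.1074, 0.0701]
eef_rot: [[0.938, -0.347, 0.004], [-0.347, -0.938, -0.005], [0.005, 0.003, -1.0]]
ft_force: [-2.3, -5.5, 20.6]
gripper_width: -0.0003
grip_force: 10.6
```

The pack touches at 70.0 mm and the deck at 70.1 mm, so it is flush. I'll retract and hand in.

Call:
play_rows([
  [0, 0, -1, 0, 0, 0, 0],
  [0, 0, -4, 0, 0, 0, 0],
  [0, 0, -8, 0, 0, 0, 0],
  [-2, 1, -10, 0, 0, 0, 0],
  [-5, 4, -11, 0, 0, 0, 0],
  [-9, 7, -11, 0, 0, 0, 0],
  [-12, 11, -11, 0, 0, 0, 0],
  [-15, 15, -11, 0, 0, 0, 0],
  [-15, 18, -11, 0, 0, 0, 0],
  [-15, 18, -11, 0, 0, 0, 0],
])

```text
time_s: 16.78
tcp_pos: [0.4892, -0.0113, 0.1741]
eef_rot: [[0.937, -0.349, -0.009], [-0.349, -0.937, -0.005], [-0.007, 0.008, -1.0]]
ft_force: [-0.2, -0.6, -0.6]
gripper_width: 0.0002
grip_force: 0.0
```

```bash
python3 -c "
from h import *
s=read_state();print(s['tcp_pos'],s['ft_force'])
print(job_done())"
```

```text
[ 0.48915306 -0.01132542  0.17409756] [-0.21763937 -0.61027659 -0.61639952]
the job is handed in; nothing more can be done
None
```

The smaller pack is in the bay, tongue hooked under the lip and tail down past the catch; its tail end measured flush with the deck (70.0 vs 70.1 mm). I kept the arm clear of the scraper and dredger, and handed the job in at about 17 s with the arm clear; no verdict was returned.

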